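# Park the bench compressor just past compression

### The job

Take the flywheel of the small blue compressor by its black crank handle and turn it slowly clockwise, as seen facing the wheel: resistance builds to a peak, then gives way as the piston passes the top of its stroke (its red pin is then furthest out). Stop just past that top, no more than a twelfth of a turn beyond and never carrying it further round, and leave the wheel standing there, let go, ready for an easy start. Do not disturb the bottle, the tape roll or the black can nearby.

Things in the scene. Friction and masses are not known exactly. Their poses are not given: they have to be found in the camera images.
- compressor: blue bench compressor fixed to the desk, about 200 x 230 mm, 305 mm high; dark flywheel facing the robot and leaning back, yellow guard roof over it, finned cylinder lying to the right (-y). Origin under the middle of its base, z up, front towards its -x. The shaft lies in its x-z plane and leans 38 degrees from vertical towards the front.
- hub (a point): centre of the flywheel's front face, on the shaft's axis, 10 mm in front of the compressor's origin and 135 mm above its underside. Its z axis points out of the face along the shaft, towards the robot and up; it turns with the shaft. The flywheel is a disc of 140 mm diameter.
- handle_mid (a point): middle of the crank handle: black sleeve 24 mm in diameter, 50 mm long, parallel to the shaft (its z points outwards), its middle 40 mm out from the wheel's face, 48 mm from the shaft's axis. It spins freely, so the hand need not turn with the wheel. Starts right of the hub, up to 23 degrees above or 37 below its level; clockwise takes it down, under the hub and up on the left.
- crank (a joint): shaft angle in rad, growing clockwise: 0 at the top of the stroke, negative before, positive past it. Starts at -2.2 to -1.75. The handle's place at 0 differs each time (2.1 +- 0.3 rad clockwise from level right). Felt at the handle: 6 N at -2, peak 8.5 N at -1, 3.5 N at 0, 1.5 N at 0.2. Let go at -1.2 to -0.7 it springs back some way; from -0.4 to 0.55 it stays where it is left.
- pin_tip (a point): outer end of the red pin, 10 mm thick, that comes out of the cylinder head on the right of the compressor and moves with the piston by 20 mm: furthest out (33 mm from the head) at the top of the stroke, further in on either side of it.
- bottle_mid (a point): bystander: brown bottle with black cap, 37 mm diameter, 84 mm high; point at its centre half-way up
- tape_mid (a point): bystander: roll of green tape lying flat, 84 mm diameter, 19 mm high; point at its centre
- can_mid (a point): bystander: black capacitor can standing upright, 42 mm diameter, 56 mm high; point at its centre
- guard_lip (a point): middle of the free front edge of the yellow guard roof, a plate 4 mm thick (8 mm at the edge) and 150 mm wide, square to the wheel's face, 92 mm up the face from the hub and standing out 137 mm from it. It hangs over the handle where that starts and keeps an upright tool off it; a tool held along the shaft passes in front of and under it.

How it is judged (in metres and radians):
At the end, for the whole second after the job is handed in: the shaft stands still between 0.035 and 0.55 rad (2 to 31 degrees) past the top of the piston's stroke (value of joint crank between 0.035 and 0.55 rad and velocity of joint crank between -0.05 and 0.05 rad/s); the robot touches nothing.
It fails at once if the wheel is carried more than 0.8 rad past the top of the stroke (value of joint crank above 0.8 rad).
It fails at once if the wheel is turned backwards, away from the compression, by more than about half a radian (value of joint crank below -2.75 rad).
It fails at once if the wheel is spun faster than 4 rad/s (velocity of joint crank above 4 rad/s).
It fails at once if the bottle, the tape roll or the black can is moved by more than 30 mm (distance of any of bottle_mid, tape_mid, can_mid from where it was at the start of the episode above 0.03 m).
It also fails if it takes over 61 s, if anything falls off the work surface, if the arm or the gripper's body presses on something with over 40 N, if the wrist force passes 120 N, or if a joint passes its speed limit or range.

### The arm

A 6-joint arm with a two-finger parallel gripper is mounted at the origin on a cart in front of the work surface, level with it; the furniture and walls round the work are solid. World frame = base frame: x ahead of the robot, y to its left, z up, the work surface at z = 0. Lengths are in mm, angles in rad, forces in N, time in s.
With the tool pointing down it reaches from about 325 to 850 mm from the base axis. Payload 15.5 kg.
Tool frame: the origin (TCP) lies midway between the tips of the shut fingers; the grasp point (between the pads) lies ctrl.grip_point_offset behind it (ctrl.grip_point_offset is the distance from the TCP to the grasp point, in mm); z points along the fingers, y is the line along which they close (so a half turn about z gives the same grasp; the last joint's range is limited). The gripper opens to 91 mm and grips with 3 to 60 N. Pads are 32 mm wide; open, the fingers measure 118 mm over their backs; the gripper's body (76 mm by 178 mm) begins 60 mm behind the grasp point.
Start: joints at [-1.425, 0.494, 1.345, -0, 1.302, -0.096], TCP at [149.658, -606.819, 213.915] pointing down, gripper open.
Joint ranges: [-2.91, 2.91], [-0.82, 2.16], [0.22, 2.67], [-1.22, 4.37], [0.12, 2.79], [-3.08, 3.08]. Speed limits (rad/s): [1.89, 1.89, 2.57, 3.01, 3.01, 3.01].

### API

Orientations are given as a unit quaternion [w, x, y, z].
In Python, from plant import read_state, capture, ctrl gives the robot as it stands. The module is installed in compiled form; this text tells all that it offers.
- The arm moves only by the tool jog_arm, never from a script. Its argument "plan" is a list of rows, each a list of 2 entries, a list of its own where there are three numbers: the shift along the world's x, y, z in cm, then the turn about the world's z in degrees. In form: [[[x, y, z], turn], ...]. A call has 1 to 8 rows; each row is the pose to reach, as a shift and turn from the pose commanded when the call began; what a row does not reach only later rows make up. A row lasts 1/8 s, in which the tool goes at most 62.5 mm and 10.7 degrees, less where a joint would pass 70% of its speed; a pose out of reach is approached as far as the arm can. A call with a gripper value outside its range is refused whole. "claw" is the closure, from 0 (fully open) to 1 (shut), set as the call begins (left out, the last holds). The fingers move at their own pace and stop on an object; "grip_force" is the grip in N (left out, the last holds). Time passes only in rows, so rows that repeat a pose let the fingers close. It gives the time, the measured TCP pose, the force, the opening and the grip force at its end, in the units of the state.
- read_state(): the state, without advancing time (a new reading comes with each control period).
- capture(name): name is "scene" or "side" or "wrist"; returns a dict with "pixels" (400x640x3 uint8, red, green, blue), "fovy" (degrees; the focal length in pixels is half the picture's height over the tangent of half this angle, whatever the lens; pixels are square), "cx", "cy" (the principal point, pixels), "cam_to_world" (4x4, takes a point from camera to world coordinates); the wrist camera has in their place "mount" (4x4, takes a point from camera to tool coordinates, whose origin is the TCP and whose axes are the flange's). Camera axes: x right, y up, looking along -z (the intrinsics and any distortion apply to the point x, -y, -z); pixel columns grow to the right and rows downward; lengths in mm; the calibration is good to about 2 mm. The wrist camera is an equidistant fisheye: a pixel r from the principal point sees the ray r / f radians off the axis. A picture is of the moment at which its call begins: read the wrist's pose just before it. There is no depth.
- ctrl.hand_in(): hands the job in; it is judged then, once.
The state is a dict: "t": time; "joint_pos": joint angles; "qd": joint speeds; "joint_torque": joint torques, N m; "eef_pos": TCP position; "tool_rot": TCP orientation; "ft_force": force on the tool from outside, world axes, zero at the start; "wrist_torque": the same for the moment, N m; "width": finger opening in mm; "grasp_force": force on a finger pad.
Only numpy, scipy, OpenCV 4.12 (cv2) and the standard library are available. Lean on these libraries where they do the work, as an engineer would, in place of code of your own. Each camera call takes 0.05 s, during which the arm holds its last target. There are 200 camera calls.

## Working session

There is one attempt and no reset: what is moved stays moved. The work goes in short steps, Python scripts to look and compute and a tool call to move; the robot and the scene stay as the last step left them, time stands still between calls to the robot, and variables do not carry over. Pictures are saved under pics/ and viewed, at most 10 in all, crops included, and the job is handed in when it is done.

Besides the shell and the picture viewer there is one more tool, called after ">>>" as a command line: name --argument value ..., lists and objects as JSON in quotes. jog_arm: Moves the arm, as the interface text tells. Its arguments: {"type":"object","properties":{"plan":{"type":"array"},"claw":{"type":"number"},"grip_force":{"type":"number"}},"required":["plan"]}

```bash
mkdir -p pics; python3 - <<'E'
from plant import read_state, capture, ctrl
import cv2, numpy as np
s=read_state(); print(s, ctrl.grip_point_offset)
for n in("scene","side"):
    c=capture(n); cv2.imwrite(f"pics/{n}0.png",c["pixels"][:,:,::-1]); print(n,c["fovy"],c["cx"],c["cy"],np.round(c["cam_to_world"],4).tolist(), [k for k in c])
c=capture("wrist"); print(c["fovy"],c["cx"],c["cy"],np.round(c["mount"],4).tolist())
E
```

```text
{'t': 0.0, 'joint_pos': array([-1.42447746e+00,  4.94200437e-01,  1.34614920e+00,  2.82612191e-05,
        1.30249280e+00, -9.54775574e-02]), 'qd': array([-4.32457001e-04, -8.37406447e-04,  5.31256966e-04, -6.20455195e-04,
       -5.76257295e-04,  5.88695753e-05]), 'joint_torque': array([ 6.58773977e-03, -8.78814483e+01, -3.81850255e+01,  7.10782735e-02,
        5.34132379e-02, -1.06888617e-04]), 'eef_pos': array([ 149.62367907, -606.42580751,  213.32141618]), 'tool_rot': array([-6.25034615e-04,  9.92700967e-01,  1.20600160e-01, -2.26510766e-06]), 'ft_force': array([ 0.79501827,  0.75815913, -0.57879542]), 'wrist_torque': array([ 0.00402457,  0.01701047, -0.00878269]), 'grasp_force': 0.0, 'width': 91.05175649097163} 18.8
scene 53.5745767485652 318.81267441441474 198.57780123097757 [[-0.7628, 0.3031, -0.5712, -71.5762], [-0.6466, -0.3483, 0.6787, 554.2904], [0.0068, 0.887, 0.4617, 646.0186], [0.0, 0.0, 0.0, 1.0]] ['pixels', 'fovy', 'cx', 'cy', 'cam_to_world']
side 48.19868783429878 324.0681114316483 194.4193827186356 [[0.9267, 0.2491, -0.2813, 105.0554], [-0.3757, 0.6045, -0.7025, -1115.4069], [-0.0049, 0.7567, 0.6537, 1085.2921], [0.0, 0.0, 0.0, 1.0]] ['pixels', 'fovy', 'cx', 'cy', 'cam_to_world']
65.70646984690485 325.89685918835033 204.06842635939248 [[0.0007, 0.9703, 0.2419, 68.1094], [1.0, -0.0005, -0.0007, -0.377], [-0.0006, 0.2419, -0.9703, -171.0906], [0.0, 0.0, 0.0, 1.0]]
```

View pics/scene0.png

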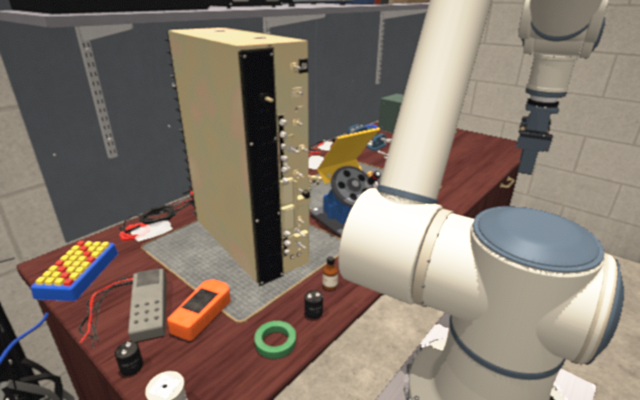

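View pics/side0.png

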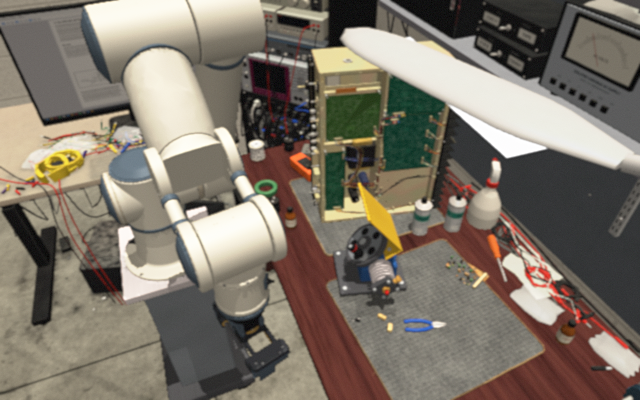

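The scene view shows the flywheel at about (350,185). The side view shows it at (365,245), with the red pin near (385,290). I'll enlarge both.

```bash
python3 - <<'E'
import cv2, numpy as np
a=cv2.imread("pics/scene0.png")[115:245,295:395]; b=cv2.imread("pics/side0.png")[175:305,325:425]
r=lambda i:cv2.resize(i,None,fx=4,fy=4,interpolation=cv2.INTER_CUBIC)
cv2.imwrite("pics/crop0.png",np.hstack([r(a),r(b)]))
E
```

```text
(no output)
```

View pics/crop0.png

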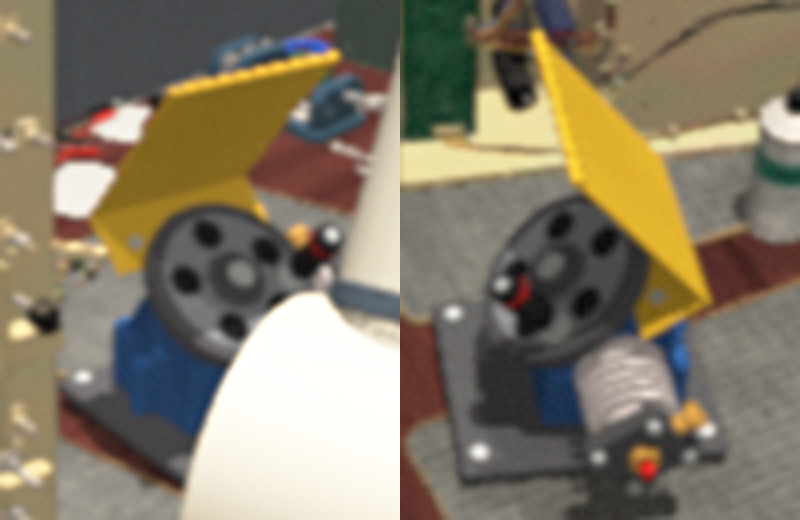

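```bash
cat > h.py <<'E'
import numpy as np, cv2
from scipy.optimize import least_squares
S,C=np.sin(np.radians(38)),np.cos(np.radians(38))
OUT=np.array([-S,0,C]); UP=np.array([C,0,S]); HUB=np.array([-10,0,135.]); R=np.array([0,-1.,0])
def face(r,u,o): return HUB+r*R+u*UP+o*OUT      # right, up the face, outwards (compressor frame)
def hnd(th,o): return face(48*np.cos(th),-48*np.sin(th),o)   # th clockwise from level right
def W(p,P): # compressor -> world, P=x,y,yaw
    c,s=np.cos(P[2]),np.sin(P[2]); return np.array([P[0]+c*p[0]-s*p[1],P[1]+s*p[0]+c*p[1],p[2]])
CAM={"scene":(53.5745767,318.8127,198.5778,[[-0.7628,0.3031,-0.5712,-71.5762],[-0.6466,-0.3483,0.6787,554.2904],[0.0068,0.887,0.4617,646.0186],[0,0,0,1]]),
"side":(48.1986878,324.0681,194.4194,[[0.9267,0.2491,-0.2813,105.0554],[-0.3757,0.6045,-0.7025,-1115.4069],[-0.0049,0.7567,0.6537,1085.2921],[0,0,0,1]])}
def proj(n,p):
    fv,cx,cy,T=CAM[n]; q=np.linalg.inv(np.array(T))@np.r_[p,1]; f=200/np.tan(np.radians(fv/2))
    return np.array([cx-f*q[0]/q[2],cy+f*q[1]/q[2]])
E
cat > fit.py <<'E'
from h import *
sc=lambda x,y:np.array([295+x/4,115+y/4]); sd=lambda x,y:np.array([325+x/4,175+y/4])
fix=[("scene",sc(242,274),(0,0,0)),("side",sd(152,265),(0,0,0)),
("scene",sc(340,52),(75,92,137)),("scene",sc(172,92),(-75,92,137)),("side",sd(137,33),(-75,92,137)),("side",sd(180,178),(75,92,137))]
han=[("scene",sc(330,237)),("side",sd(107,286))]
def res(v):
    r=[proj(n,W(face(*p),v))-q for n,q,p in fix]+[proj(n,W(hnd(v[3],65+v[4]),v))-q for n,q in han]
    return np.r_[np.concatenate(r),v[4]/5]
b=min((least_squares(res,[x,-300,y,0.2,0]) for x in(500,700) for y in(-.5,0,.5)),key=lambda b:b.cost)
np.save("P.npy",b.x)
print(b.x.round(3),b.cost,res(b.x).round(1))
for n,p in dict(hub=face(0,0,0),lipL=face(-75,92,137),lipR=face(75,92,137),h15=hnd(b.x[3],15),hm=hnd(b.x[3],40),h65=hnd(b.x[3],65)).items(): print(n,W(p,b.x).round(1),p.round(1))
E
python3 fit.py
```

```text
[ 5.50779e+02 -3.39818e+02 -2.60000e-01  2.67000e-01 -3.20500e+00] 6.32047087386219 [-1.5  0.8  1.4  1.7 -0.6  0.   0.1 -0.6 -1.  -0.4 -0.9  0.8 -0.2 -0.5
 -0.5  0.2 -0.6]
hub [ 541.1 -337.2  135. ] [-10.   0. 135.]
lipL [ 548.9 -261.7  299.6] [-21.8  75.  299.6]
lipR [ 510.4 -406.7  299.6] [-21.8 -75.  299.6]
h15 [ 510.7 -377.1  139. ] [-29.2 -46.3 139. ]
hm [ 495.8 -373.1  158.7] [-44.6 -46.3 158.7]
h65 [ 480.9 -369.1  178.4] [-60.  -46.3 178.4]
```

>>> jog_arm --plan '[[[2, 2, 1.5], 9.5], [[6, 6, 3], 19], [[10, 10, 3], 28.5], [[14, 14, 3], 38], [[18, 18, 3], 47.5], [[22, 22, 3], 57], [[25.4, 25.8, 3], 66.5], [[25.4, 25.8, 3], 76]]' --claw 0

```text
t: 1.15
eef_pos: [405.5, -346.1, 243.8]
tool_rot: [-0.0, 0.705, 0.709, 0.0]
ft_force: [-0.1, -1.0, -0.0]
width: 91.2
grasp_force: 0.0
```

>>> jog_arm --plan '[[[0, 0, 0], 9.5], [[0, 0, 0], 19], [[0, 0, 0], 28.5], [[0, 0, 0], 38], [[0, 0, 0], 47.5], [[0, 0, 0], 57], [[0, 0, 0], 66.5], [[0, 0, 0], 75.25]]'

```text
t: 2.15
eef_pos: [403.5, -348.7, 243.7]
tool_rot: [-0.0, 0.127, 0.992, 0.0]
ft_force: [0.2, -0.5, -0.4]
width: 91.3
grasp_force: 0.0
```

```bash
python3 - <<'E'
from plant import read_state, capture
import cv2, numpy as np
from h import *
s=read_state();print(s['t'],s['eef_pos'].round(1),s['tool_rot'].round(4),s['joint_pos'].round(2),s['ft_force'].round(2))
ims=[]
for n in("scene","side","wrist"):
    c=capture(n); cv2.imwrite(f"pics/{n}1.png",c["pixels"][:,:,::-1])
    ims.append(c["pixels"][:,:,::-1])
a=cv2.resize(ims[1][150:310,315:435],None,fx=2.5,fy=2.5,interpolation=cv2.INTER_CUBIC)
w=cv2.resize(ims[2],(500,312)); w=cv2.copyMakeBorder(w,0,88,0,0,cv2.BORDER_CONSTANT)
cv2.imwrite("pics/m1.png",np.hstack([w,a]))
# rack base corners on desk z=0
for p in((263,283),(308,262),(330,288),(314,318),(275,352)):
    fv,cx,cy,T=CAM["scene"];T=np.array(T);f=200/np.tan(np.radians(fv/2))
    d=T[:3,:3]@np.array([(p[0]-cx)/f,-(p[1]-cy)/f,-1]);o=T[:3,3];print(p,(o-d*o[2]/d[2]).round(0))
E
```

```text
2.15 [ 403.5 -348.7  243.7] [-2.000e-04  1.270e-01  9.919e-01  1.000e-04] [-0.82  0.33  1.53 -0.    1.28 -2.14] [ 0.2  -0.46 -0.39]
(263, 283) [537.  45.   0.]
(308, 262) [510. -93.   0.]
(330, 288) [398. -49.   0.]
(314, 318) [362.  53.   0.]
(275, 352) [360. 176.   0.]
```

View pics/m1.png

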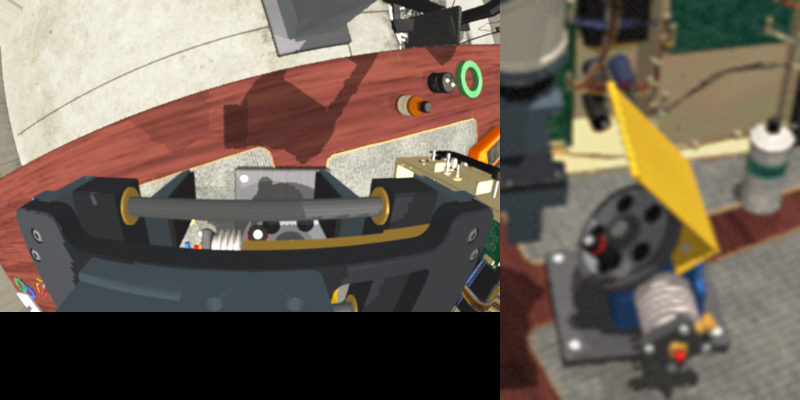

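The wrist view shows the white handle end at about (259,235) in the montage, which is (331,301) in the original. The path is clear and the bystanders are far off. I'll check the predicted position against this.

```bash
python3 - <<'E'
from h import *
from scipy.spatial.transform import Rotation as Ro
P=np.load("P.npy")
M=np.array([[0.0007,0.9703,0.2419,68.1094],[1.0,-0.0005,-0.0007,-0.377],[-0.0006,0.2419,-0.9703,-171.0906],[0,0,0,1]])
T=np.eye(4);T[:3,:3]=Ro.from_quat([.127,.9919,1e-4,-2e-4]).as_matrix();T[:3,3]=[403.5,-348.7,243.7]
f=200/np.tan(np.radians(65.70647/2))
def pw(p):
    q=np.linalg.inv(T@M)@np.r_[p,1]; v=np.array([q[0],-q[1],-q[2]]); r=np.hypot(v[0],v[1]); a=np.arctan2(r,v[2])
    return np.array([325.9,204.07])+v[:2]/r*a*f
for n,p in dict(h65=hnd(P[3],65),h68=hnd(P[3],68),hub=face(0,0,0),lipL=face(-75,92,137),lipR=face(75,92,137)).items(): print(n,pw(W(p,P)).round(1), (pw(W(p,P))*500/640).round(0))
print(W(np.array([-67,-46.3,151]),P))
im=cv2.imread("pics/wrist1.png")[260:340,220:420]
cv2.imwrite("pics/wc.png",cv2.resize(im,None,fx=4,fy=4,interpolation=cv2.INTER_CUBIC))
E
```

```text
h65 [325.7 301.9] [254. 236.]
h68 [325.7 301.5] [254. 236.]
hub [368.  318.8] [287. 249.]
lipL [497.3 421.6] [389. 329.]
lipR [280.8 441.8] [219. 345.]
[ 474.12706896 -367.33558629  151.        ]
```

View pics/wc.png

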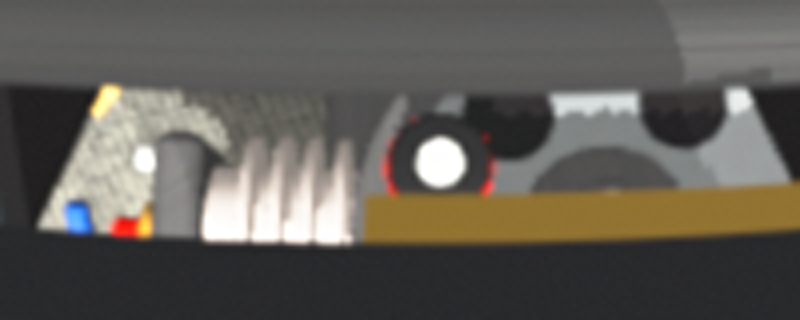

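The handle end is at (330,300) in the wrist view, about 3 mm left of the prediction. I'll go down in front of it, then move in part way.

>>> jog_arm --plan '[[[0, 0, -3], 0], [[0, 0, -6.5], 0], [[0, 0, -9.3], 0], [[2, -0.4, -9.3], 0], [[4, -0.9, -9.3], 0], [[5, -1.1, -9.3], 0], [[5, -1.1, -9.3], 0]]'

```text
t: 3.18
eef_pos: [453.8, -359.7, 150.8]
tool_rot: [-0.0, 0.13, 0.991, 0.0]
ft_force: [1.0, 0.2, 0.2]
width: 91.5
grasp_force: 0.0
```

```bash
python3 - <<'E'
from plant import read_state, capture
import cv2, numpy as np
s=read_state();print(s['t'],s['eef_pos'].round(1),s['ft_force'].round(2))
i=[capture(n)["pixels"][:,:,::-1] for n in("wrist","side","scene")]
a=cv2.resize(i[1][150:310,315:435],None,fx=2.5,fy=2.5,interpolation=cv2.INTER_CUBIC)
w=cv2.copyMakeBorder(cv2.resize(i[0],(500,312)),0,88,0,0,cv2.BORDER_CONSTANT)
cv2.imwrite("pics/m2.png",np.hstack([w,a]));cv2.imwrite("pics/wrist2.png",i[0])
E
```

```text
3.175 [ 453.8 -359.7  150.8] [0.99 0.16 0.22]
```

View pics/m2.png

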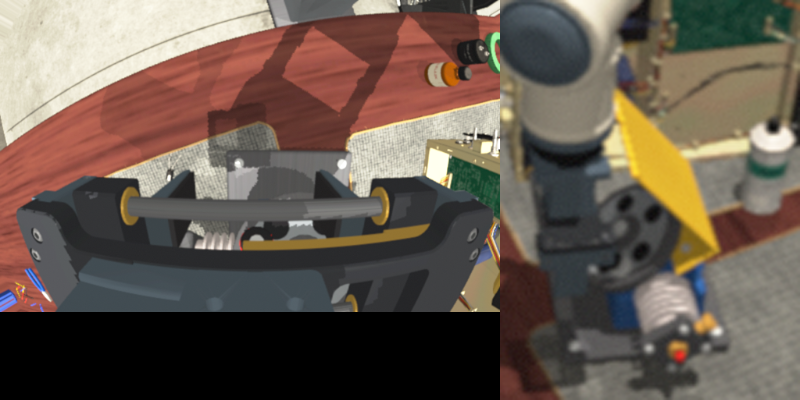

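The yellow strip did not move in the wrist view, so it is part of the gripper. The handle sits between the fingers. I'll go in and close.

>>> jog_arm --plan '[[[0.7, -0.2, 0], 0], [[1.4, -0.4, 0], 0], [[1.9, -0.5, 0], 0], [[1.9, -0.5, 0], 0]]'

```text
t: 3.82
eef_pos: [473.0, -364.9, 150.8]
tool_rot: [0.0, 0.13, 0.992, -0.0]
ft_force: [-0.2, 0.8, 0.0]
width: 90.9
grasp_force: 0.0
```

>>> jog_arm --plan '[[[0, 0, 0], 0], [[0, 0, 0], 0], [[0, 0, 0], 0], [[0, 0, 0], 0], [[0, 0, 0], 0], [[0, 0, 0], 0]]' --claw 1 --grip_force 25

```text
t: 4.58
eef_pos: [472.6, -364.8, 150.9]
tool_rot: [-0.0, 0.13, 0.992, -0.0]
ft_force: [-0.8, 0.3, 0.1]
width: 34.1
grasp_force: 0.0
```

>>> jog_arm --plan '[[[0, 0, 0], 0], [[0, 0, 0], 0], [[0, 0, 0], 0], [[0, 0, 0], 0]]'

```text
t: 5.08
eef_pos: [472.7, -364.7, 150.8]
tool_rot: [-0.0, 0.13, 0.992, 0.0]
ft_force: [1.8, 2.4, -1.3]
width: 23.1
grasp_force: 25.0
```

```bash
cat > tab.py <<'E'
from h import *
P=np.load("P.npy"); th0=.3
o=W(hnd(th0,40),P)
for k in np.arange(0,2.71,.1): print(round(k,1),((W(hnd(th0+k,40),P)-o)/10).round(2), "tan",((W(hnd(th0+k+.01,40),P)-W(hnd(th0+k,40),P))/.48).round(2))
E
python3 tab.py
```

```text
0.0 [0. 0. 0.] tan [-0.65  0.48 -0.59]
0.1 [-0.3   0.25 -0.28] tan [-0.6   0.57 -0.57]
0.2 [-0.58  0.54 -0.54] tan [-0.54  0.64 -0.54]
0.3 [-0.82  0.86 -0.8 ] tan [-0.48  0.72 -0.51]
0.4 [-1.04  1.22 -1.03] tan [-0.41  0.78 -0.47]
0.5 [-1.22  1.61 -1.25] tan [-0.34  0.84 -0.43]
0.6 [-1.37  2.02 -1.44] tan [-0.27  0.89 -0.38]
0.7 [-1.48  2.46 -1.61] tan [-0.19  0.92 -0.33]
0.8 [-1.56  2.91 -1.76] tan [-0.11  0.95 -0.28]
0.9 [-1.59  3.37 -1.88] tan [-0.03  0.97 -0.22]
1.0 [-1.59  3.84 -1.97] tan [ 0.05  0.99 -0.16]
1.1 [-1.55  4.31 -2.04] tan [ 0.13  0.99 -0.1 ]
1.2 [-1.47  4.79 -2.07] tan [ 0.21  0.98 -0.04]
1.3 [-1.36  5.25 -2.08] tan [0.28 0.96 0.02]
1.4 [-1.21  5.71 -2.06] tan [0.36 0.93 0.08]
1.5 [-1.02  6.15 -2.  ] tan [0.43 0.89 0.14]
1.6 [-0.8   6.56 -1.92] tan [0.49 0.85 0.2 ]
1.7 [-0.55  6.96 -1.81] tan [0.55 0.79 0.26]
1.8 [-0.27  7.33 -1.68] tan [0.61 0.73 0.31]
1.9 [ 0.03  7.66 -1.52] tan [0.66 0.66 0.36]
2.0 [ 0.36  7.96 -1.33] tan [0.7  0.58 0.41]
2.1 [ 0.7   8.22 -1.12] tan [0.74 0.5  0.46]
2.2 [ 1.06  8.44 -0.9 ] tan [0.77 0.41 0.5 ]
2.3 [ 1.43  8.62 -0.65] tan [0.79 0.32 0.53]
2.4 [ 1.81  8.75 -0.39] tan [0.8  0.23 0.56]
2.5 [ 2.2   8.84 -0.12] tan [0.8  0.13 0.58]
2.6 [2.58 8.88 0.17] tan [0.8  0.03 0.6 ]
2.7 [2.97 8.87 0.46] tan [ 0.79 -0.07  0.61]
```

>>> jog_arm --plan '[[[-0.15, 0.12, -0.14], 0], [[-0.3, 0.25, -0.28], 0], [[-0.44, 0.39, -0.41], 0], [[-0.58, 0.54, -0.54], 0], [[-0.58, 0.54, -0.54], 0]]' --grip_force 40

```text
t: 5.7
eef_pos: [467.5, -360.3, 146.0]
tool_rot: [0.001, 0.13, 0.992, -0.001]
ft_force: [3.8, -3.0, 1.6]
width: 22.8
grasp_force: 39.9
```

>>> jog_arm --plan '[[[-0.12, 0.16, -0.13], 0], [[-0.24, 0.32, -0.26], 0], [[-0.35, 0.5, -0.38], 0], [[-0.46, 0.68, -0.49], 0], [[-0.55, 0.87, -0.6], 0], [[-0.64, 1.07, -0.71], 0], [[-0.64, 1.07, -0.71], 0]]'

```text
t: 6.58
eef_pos: [460.6, -350.1, 138.8]
tool_rot: [0.001, 0.13, 0.992, -0.001]
ft_force: [-0.4, -7.4, 1.2]
width: 22.8
grasp_force: 40.0
```

>>> jog_arm --plan '[[[-0.08, 0.2, -0.1], 0], [[-0.15, 0.41, -0.19], 0], [[-0.21, 0.63, -0.28], 0], [[-0.26, 0.85, -0.36], 0], [[-0.3, 1.07, -0.44], 0], [[-0.34, 1.3, -0.51], 0], [[-0.34, 1.3, -0.51], 0]]'

```text
t: 7.45
eef_pos: [456.5, -337.0, 133.5]
tool_rot: [-0.0, 0.13, 0.992, -0.001]
ft_force: [-4.5, -8.8, 0.1]
width: 22.5
grasp_force: 40.0
```

>>> jog_arm --plan '[[[-0.02, 0.23, -0.06], 0], [[-0.03, 0.46, -0.12], 0], [[-0.04, 0.7, -0.17], 0], [[-0.03, 0.93, -0.21], 0], [[-0.03, 0.93, -0.21], 0]]'

```text
t: 8.07
eef_pos: [455.8, -327.3, 131.1]
tool_rot: [-0.001, 0.13, 0.992, -0.001]
ft_force: [-6.7, -7.4, -1.1]
width: 22.7
grasp_force: 40.0
```

```bash
cat > f.py <<'E'
from plant import read_state, capture
from h import *
P=np.load("P.npy")
def frc(n=6):
    F=[];
    for _ in range(n): capture("side"); s=read_state(); F.append(s['ft_force'])
    return s,np.mean(F,0)
def cf(v): c,s_=np.cos(P[2]),np.sin(P[2]); return np.array([c*v[0]+s_*v[1],-s_*v[0]+c*v[1],v[2]])
s,F=frc(); d=cf(s['eef_pos']-np.array([472.7,-364.7,150.8]))
p=hnd(.3,0)-HUB+d; th=np.arctan2(-p@UP,p@R); rad=np.hypot(p@UP,p@R); f=cf(F)
t=-np.sin(th)*R-np.cos(th)*UP; r=np.cos(th)*R-np.sin(th)*UP
print("t",s['t'],"th",th.round(3),"rad",rad.round(1),"out",(p@OUT).round(1),"resist",-(f@t).round(2),"radial",(f@r).round(2),"axial",(f@OUT).round(2),s['width'])
cv2.imwrite("pics/side_%d.png"%(s['t']*10),capture("side")["pixels"][:,:,::-1])
E
python3 f.py
```

```text
t 8.375 th 1.278 rad 48.8 out 0.5 resist 7.72 radial 5.87 axial 1.96 22.467219593955537
```

>>> jog_arm --plan '[[[0.02, 0.23, -0.04], 0], [[0.04, 0.47, -0.07], 0], [[0.08, 0.71, -0.09], 0], [[0.12, 0.95, -0.1], 0], [[0.12, 0.95, -0.1], 0]]'

```text
t: 9.05
eef_pos: [456.6, -317.4, 130.0]
tool_rot: [-0.001, 0.13, 0.992, -0.001]
ft_force: [-8.0, -4.9, 0.2]
width: 22.4
grasp_force: 40.0
```

```bash
python3 f.py
```

```text
t 9.35 th 1.483 rad 49.1 out 0.6 resist 7.49 radial 5.38 axial 3.23 22.338523354091492
```

>>> jog_arm --plan '[[[0.06, 0.23, 0], 0], [[0.11, 0.46, -0.01], 0], [[0.18, 0.69, 0], 0], [[0.26, 0.92, 0.01], 0], [[0.26, 0.92, 0.01], 0]]'

```text
t: 10.02
eef_pos: [459.0, -307.9, 130.0]
tool_rot: [-0.001, 0.13, 0.992, -0.0]
ft_force: [-8.1, -4.7, -0.6]
width: 22.8
grasp_force: 40.0
```

```bash
python3 f.py
```

```text
t 10.325 th 1.683 rad 49.3 out 0.7 resist 7.05 radial 4.4 axial 4.64 22.860991590299776
```

>>> jog_arm --plan '[[[0.09, 0.22, 0.03], 0], [[0.19, 0.44, 0.06], 0], [[0.3, 0.65, 0.1], 0], [[0.41, 0.85, 0.14], 0], [[0.41, 0.85, 0.14], 0]]'

```text
t: 11.0
eef_pos: [462.9, -299.0, 131.3]
tool_rot: [-0.002, 0.13, 0.992, 0.0]
ft_force: [-8.5, -2.2, 0.9]
width: 22.7
grasp_force: 40.0
```

```bash
python3 f.py
```

```text
t 11.3 th 1.882 rad 49.3 out 0.9 resist 5.65 radial 3.73 axial 6.07 22.880580081412635
```

>>> jog_arm --plan '[[[0.12, 0.2, 0.05], 0], [[0.25, 0.4, 0.11], 0], [[0.25, 0.4, 0.11], 0]]'

```text
t: 11.72
eef_pos: [465.3, -294.9, 132.4]
tool_rot: [-0.002, 0.13, 0.992, 0.0]
ft_force: [-9.0, -1.4, 1.7]
width: 22.7
grasp_force: 40.0
```

```bash
python3 f.py
```

```text
t 12.025 th 1.981 rad 49.4 out 0.9 resist 5.02 radial 3.6 axial 6.77 22.64833450163531
```

>>> jog_arm --plan '[[[0.13, 0.18, 0.06], 0], [[0.28, 0.37, 0.13], 0], [[0.28, 0.37, 0.13], 0]]'

```text
t: 12.45
eef_pos: [468.1, -291.0, 133.7]
tool_rot: [-0.002, 0.13, 0.992, 0.0]
ft_force: [-8.9, 0.4, 2.9]
width: 22.6
grasp_force: 40.1
```

```bash
python3 f.py
```

```text
t 12.75 th 2.08 rad 49.4 out 0.9 resist 4.34 radial 3.57 axial 7.59 22.76619635816333
```

>>> jog_arm --plan '[[[0.15, 0.17, 0.08], 0], [[0.3, 0.33, 0.16], 0], [[0.3, 0.33, 0.16], 0]]'

```text
t: 13.18
eef_pos: [471.1, -287.6, 135.3]
tool_rot: [-0.002, 0.13, 0.992, 0.0]
ft_force: [-9.2, 1.2, 4.3]
width: 22.8
grasp_force: 40.1
```

```bash
python3 f.py
```

```text
t 13.475 th 2.178 rad 49.4 out 1.0 resist 3.68 radial 3.45 axial 8.93 22.65215283884029
```

>>> jog_arm --plan '[[[0.16, 0.15, 0.09], 0], [[0.33, 0.3, 0.19], 0], [[0.33, 0.3, 0.19], 0]]'

```text
t: 13.9
eef_pos: [474.3, -284.5, 137.3]
tool_rot: [-0.002, 0.13, 0.992, 0.0]
ft_force: [-9.0, 1.9, 5.1]
width: 22.7
grasp_force: 40.1
```

```bash
python3 f.py
```

```text
t 14.2 th 2.278 rad 49.4 out 1.0 resist 2.75 radial 3.02 axial 9.86 22.497654836325104
```

>>> jog_arm --plan '[[[0.17, 0.13, 0.1], 0], [[0.34, 0.26, 0.21], 0], [[0.34, 0.26, 0.21], 0]]'

```text
t: 14.62
eef_pos: [477.8, -281.8, 139.4]
tool_rot: [-0.002, 0.13, 0.992, 0.0]
ft_force: [-8.8, 2.7, 6.2]
width: 22.8
grasp_force: 40.1
```

```bash
python3 f.py; ls pics
```

```text
t 14.925 th 2.376 rad 49.3 out 1.1 resist 1.81 radial 3.35 axial 10.44 22.989605020106083
crop0.png
m1.png
m2.png
scene0.png
scene1.png
side0.png
side1.png
side_103.png
side_113.png
side_120.png
side_127.png
side_134.png
side_142.png
side_149.png
side_83.png
side_93.png
wc.png
wrist1.png
wrist2.png
```

```bash
python3 - <<'E'
import cv2,numpy as np
from h import *
P=np.load("P.npy")
for n in ["side0","side1"]+["side_%d"%k for k in(83,93,103,113,120,127,134,142,149)]:
    i=cv2.imread(f"pics/{n}.png").astype(float)[275:305,370:405]; b,g,r=i[...,0],i[...,1],i[...,2]
    w=np.clip(r-2*np.maximum(g,b)+0,0,None)*(r>90); y,x=np.mgrid[275:305,370:405]
    print(n,w.sum().round(),((w*x).sum()/w.sum()).round(2),((w*y).sum()/w.sum()).round(2))
print([proj("side",W(np.array([20,-150-k,80.]),P)).round(1) for k in(0,20)])
E
```

```text
side0 1376.0 386.44 292.0
side1 1401.0 386.45 292.0
side_83 2469.0 386.68 293.08
side_93 2714.0 386.75 293.33
side_103 2935.0 386.81 293.55
side_113 3057.0 386.84 293.72
side_120 3111.0 386.85 293.79
side_127 3114.0 386.86 293.77
side_134 3135.0 386.87 293.81
side_142 3158.0 386.89 293.82
side_149 3145.0 386.87 293.8
[array([384.8, 296. ]), array([386.5, 302.1])]
```

```bash
python3 - <<'E'
import numpy as np
from scipy.optimize import curve_fit
th=np.array([.3,1.278,1.483,1.683,1.882,1.981,2.08,2.178,2.278,2.376])
for A in(np.array([1390,2469,2714,2935,3057,3111,3114,3135,3158,3145.]),np.array([292,293.08,293.33,293.55,293.72,293.79,293.77,293.81,293.82,293.8])):
    p,c=curve_fit(lambda t,a,b,m:a+b*np.cos(t-m),th,A,[A[-1],A[-1]-A[0],2.2]); print(p,np.sqrt(np.diag(c))[2])
E
```

```text
[1951.08901312 1216.24251737    2.36205966] 0.038943601787065206
[292.6138184    1.22880871   2.40975686] 0.05191817548206987
```

>>> jog_arm --plan '[[[0.18, 0.11, 0.11], 0], [[0.36, 0.22, 0.22], 0], [[0.36, 0.22, 0.22], 0]]'

```text
t: 15.35
eef_pos: [481.4, -279.5, 141.7]
tool_rot: [-0.002, 0.13, 0.992, 0.001]
ft_force: [-8.6, 4.3, 6.7]
width: 22.9
grasp_force: 40.1
```

```bash
python3 f.py; python3 - <<'E'
import cv2,numpy as np,glob,os
n=max(glob.glob("pics/side_1*.png"),key=os.path.getmtime)
i=cv2.imread(n).astype(float)[275:305,370:405]; b,g,r=i[...,0],i[...,1],i[...,2]
w=np.clip(r-2*np.maximum(g,b),0,None)*(r>90); y,x=np.mgrid[275:305,370:405]
print(n,w.sum(),(w*y).sum()/w.sum())
E
```

```text
t 15.65 th 2.474 rad 49.2 out 1.1 resist 1.52 radial 3.34 axial 11.37 22.79943909793369
pics/side_156.png 3125.0 293.7696
```

>>> jog_arm --plan '[[[0, 0, 0], 0], [[0, 0, 0], 0], [[0, 0, 0], 0], [[0, 0, 0], 0], [[0, 0, 0], 0], [[0, 0, 0], 0]]' --claw 0

```text
t: 16.45
eef_pos: [483.3, -280.4, 141.9]
tool_rot: [-0.0, 0.13, 0.992, 0.0]
ft_force: [-0.6, 0.3, -0.8]
width: 79.9
grasp_force: 0.0
```

>>> jog_arm --plan '[[[0, 0, 0], 0], [[0, 0, 0], 0], [[-1, 0.3, 0], 0], [[-3, 0.8, 0], 0], [[-6, 1.6, 0], 0], [[-9, 2.4, 2], 0], [[-12, 3.2, 6], 0], [[-12, 3.2, 9], 0]]'

```text
t: 17.45
eef_pos: [360.9, -247.3, 233.1]
tool_rot: [-0.0, 0.13, 0.992, 0.0]
ft_force: [-0.1, -0.9, -0.2]
width: 91.3
grasp_force: 0.0
```

>>> jog_arm --plan '[[[-4, -5, 3], 0], [[-8, -10, 6], 0], [[-12, -15, 6], 0], [[-12, -20, 6], 0], [[-12, -24, 6], 0], [[-12, -24, 6], 0], [[-12, -24, 6], 0]]'

```text
t: 18.32
eef_pos: [242.9, -487.5, 291.6]
tool_rot: [-0.0, 0.13, 0.992, 0.001]
ft_force: [0.4, -0.2, -0.3]
width: 90.9
grasp_force: 0.0
```

```bash
python3 - <<'E'
from plant import read_state, capture
import cv2,numpy as np
s=read_state();print(s['t'],s['eef_pos'].round(1),s['ft_force'].round(2))
j=capture("side")["pixels"][:,:,::-1]; k=capture("scene")["pixels"][:,:,::-1]
i=j.astype(float)[275:305,370:405]; b,g,r=i[...,0],i[...,1],i[...,2]
w=np.clip(r-2*np.maximum(g,b),0,None)*(r>90); print(w.sum())
R=lambda i:cv2.resize(i,None,fx=4,fy=4,interpolation=cv2.INTER_CUBIC)
cv2.imwrite("pics/end.png",np.hstack([R(k[115:245,295:395]),R(j[175:305,325:425])]))
E
```

```text
18.325 [ 242.9 -487.5  291.6] [ 0.45 -0.16 -0.25]
3058.0
```

View pics/end.png

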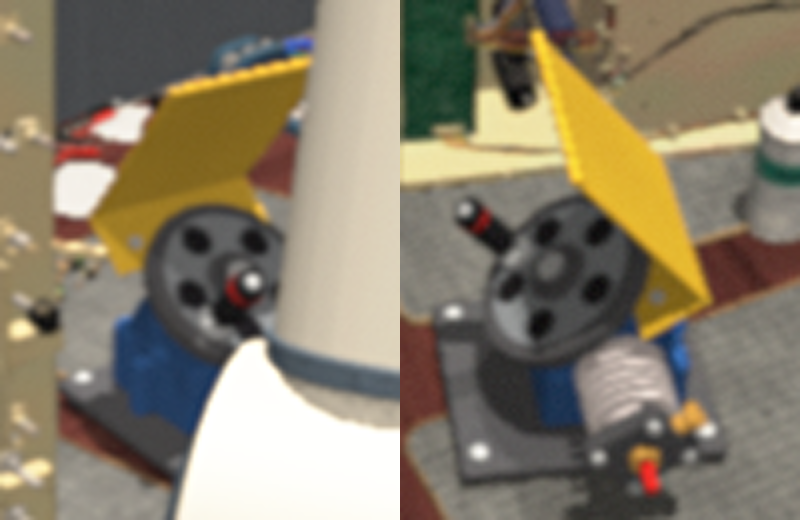

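```bash
python3 - <<'E'
from h import *
P=np.load("P.npy")
for th in np.arange(2.1,2.8,.1): 
    a=proj("scene",W(hnd(th,62),P));b=proj("side",W(hnd(th,62),P)); print(round(th,1),(4*(a-[295,115])).round(0),(4*(b-[325,175])).round(0))
from plant import capture,read_state
k=[]
for _ in range(2):
    j=capture("side")["pixels"].astype(float)
    w=np.clip(j[215:240,330:355].min(2)-110,0,None); y,x=np.mgrid[215:240,330:355]; i=j[275:305,370:405]
    v=np.clip(i[...,0]-2*np.maximum(i[...,1],i[...,2]),0,None)*(i[...,0]>90)
    print(v.sum(),(w*x).sum()/w.sum(),(w*y).sum()/w.sum())
E
```

```text
2.1 [275. 291.] [ 56. 234.]
2.2 [268. 290.] [ 58. 229.]
2.3 [262. 287.] [ 61. 223.]
2.4 [256. 284.] [ 64. 217.]
2.5 [250. 281.] [ 67. 212.]
2.6 [245. 277.] [ 71. 206.]
2.7 [239. 273.] [ 75. 201.]
3030.0 340.9020971050832 221.57419648962843
3054.0 340.9086009174312 221.57362385321102
```

```bash
python3 -c "
from plant import ctrl; print(ctrl.hand_in())"
```

```text
the job is handed in; nothing more can be done
None
```

The flywheel was turned clockwise past the top of the stroke and let go. It stands still about 0.3 rad beyond the top, as estimated from the force felt and the camera views. The arm is clear of everything, the bystanders were not approached, and the job is handed in; no verdict came back.

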